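# Take the incubator's air temperature through the lid port

### The job

Lift the stick thermometer out of the rack on the free-turning caddy and lower its stem, upright, through the round port in the incubator's lid, without the thermometer touching the port or the lid (a touch would spoil the air reading). Finish while still holding it: keep it still and centred in the port, with its tip about 2 cm below the underside of the lid. Leave the other things standing where they are; the caddy itself may turn a little.

Things in the scene. Friction and masses are not known exactly. Their poses are not given: they have to be found in the camera images.
- thermo_grip (a point): Stick thermometer, about 70 g: bright steel stem, diameter 6 mm, 100 mm long, below a plain black round barrel, diameter 20 mm, 70 mm long, with a small pale display window. It hangs upright in the rack, the barrel's underside resting on the rack's top plate, the stem free in an 11 mm hole. This point is the barrel's centre, 135 mm above the tip; z axis up along the thermometer.
- thermo_tip (a point): Lower end of the thermometer's stem, on its axis; z axis up along the thermometer. The underside of the barrel lies 100 mm above it.
- thermo_stem (a point): Point on the axis of the thermometer's stem, 65 mm above the tip.
- rack (a point): Centre of the top surface of the white tool rack fixed on the caddy's platter: top plate 45 by 130 mm, 135 mm above the table. x axis across the rack (45 mm), away from the turning axis, which is 50 mm off; y along it (130 mm). Three 11 mm holes at y = -35, 0, 35 mm: thermometer in one end hole, screwdriver in the other, the middle one empty.
- driver_mid (a point): Screwdriver hanging in the other end hole of the rack, 70 mm from the thermometer: wooden waisted handle, diameter 26 mm, 58 mm high, so wider and lower than the thermometer's barrel; its top is 193 mm above the table. This point is the centre of the handle; z axis up. Leave it hanging upright.
- bottle_a_mid (a point): Small amber glass bottle, diameter 42 mm, 82 mm high, standing loose on the platter; point half-way up, z axis up. Leave it standing.
- bottle_b_mid (a point): Small white plastic bottle, diameter 42 mm, 82 mm high, standing loose on the platter; point half-way up, z axis up. Leave it standing.
- jar_mid (a point): Small glass jar, diameter 44 mm, 50 mm high, standing loose on the platter; point half-way up, z axis up. Leave it standing.
- port (a point): Thermometer port in the incubator's lid: round steel collar, outer diameter 46 mm, standing 8 mm above the lid; its open bore, diameter 26 mm, goes straight down through collar and lid, 42 mm long, into an empty chamber free for 85 mm more. This point is the centre of the bore's mouth, at the collar's top, 158 mm above the table; x, y along the incubator's sides, z up along the bore.
- bung_mid (a point): Black rubber bung of the port, diameter 32 mm, 26 mm high, standing loose on the incubator's lid near a corner, 110 to 165 mm from the port; point at its centre. Leave it there.
- dishes_mid (a point): Stack of six small clear culture dishes, diameter 60 mm, 60 mm high, on the table's far side; point at its centre. Leave it there.
- spool_mid (a point): Grey tape spool, diameter 48 mm, 36 mm high, on the table's far side; point at its centre. Leave it there.
- thermo: The whole thermometer; origin at the tip of its stem, z axis up along it.
- incubator: Portable incubator, fixed: grey box with a white lid 246 by 266 mm, lid top 150 mm above the table, black display panel on its front (-x). Origin under its centre on the table, z up. The port lies 25 mm to the -x side and 15 mm to the +y side of the lid's centre.
- caddy: Caddy: fixed foot with the platter and rack it carries; origin on the table on the turning axis; axes do not turn with the platter. The platter (diameter 260 mm, top 30 mm above the table, rim to 42 mm) spins freely on the foot, without stops or spring, so a sideways push on the rack or on what hangs in it turns it.

How it is judged:
By the outcome, as a careful person would: the job done as asked, in the order asked, and still so for the second after the job is handed in, while the arm keeps its last pose, push and grip.
It also fails if it takes over 50 s, if anything falls off the work surface, if the arm or the gripper's body presses on something with over 40 N, if the wrist force passes 120 N, or if a joint passes its speed limit or range.

### The arm

A 7-joint arm with a two-finger parallel gripper is mounted at the origin on the work surface. World frame = base frame: x ahead of the robot, y to its left, z up, the work surface at z = 0. Lengths are in m, angles in rad, forces in N, time in s.
With the tool pointing down it reaches from about 0.425 to 0.875 m from the base axis. Payload 8.4 kg.
Tool frame: the origin (TCP) lies at the very end of the fingers, on their centre line; the grasp point (between the pads) lies manip.hold_point_z behind it (manip.hold_point_z is the distance from the TCP to the grasp point, in m); z points along the fingers, y is the direction in which the jaws open and shut (so a half turn about z gives the same grasp; the last joint's range is limited). The gripper opens to 85 mm and grips with 20 to 120 N. Pads are 22 mm wide; open, the fingers measure 114 mm over their backs; the gripper's body (76 mm by 85 mm) begins 54 mm behind the grasp point. The pads swing forward as they close: fully open they stand 13 mm farther back than shut.
Start: joints at [1.251, 0.333, 0.04, 1.465, -0.013, 1.343, -0.059], TCP at [0.142, -0.634, 0.231] pointing down, gripper open.
Joint ranges: [-2.58, 2.58], [-0.38, 2.09], [-1.3, 1.39], [0.25, 2.4], [-1.5, 4.64], [0.08, 2.09], [-2.65, 2.65]. Speed limits (rad/s): [2.22, 2.22, 2.79, 2.79, 3.14, 3.14, 3.14].

### API

Orientations are given as a 3x3 rotation matrix whose columns are the frame's x, y, z axes.
In Python, from bench import manip, optics, finish_job gives the robot as it stands.
- The arm moves only by the tool drive_tool, never from a script. Its argument "steps" is a list that holds one entry, the list of rows, each a list of 7 numbers: the shift along the tool's x, y, z in mm, then the turn, a rotation vector about the tool's x, y, z in rad, then the finger opening in mm, from 0 to 85.4. A call has 1 to 20 rows; each row shifts and turns the pose as measured when the row begins, along the tool's axes as they then stand; what a row does not reach is not made up. A row lasts 1/8 s, in which the tool goes at most 62.5 mm and 10.7 degrees, less where a joint would pass 70% of its speed; a pose out of reach is approached as far as the arm can. A call is refused whole if a number of a shift passes 62.5 or a number of a turn 0.188, either way. A call with a gripper value outside its range is refused whole. The fingers move at their own pace and stop on an object; "newtons" is the grip in N (left out, the last holds). Time passes only in rows, so rows that do not move let the fingers close. It gives the time, the measured TCP pose, the force and the opening at its end, in the units of the state.
- manip.read_state(): the state, without advancing time (a new reading comes with each control period).
- optics.capture(name): name is "scene" or "top"; returns a dict with "image" (384x512x3 uint8, blue, green, red), "intrinsics" (3x3 intrinsics, pixels), "k1" (the pictures are not rectified: a ray, as slopes to the right and down, at radius r is drawn at 1 + k1 r^2 times it, then the intrinsics apply), "R" (3x3) and "t" (3): a world point X has camera coordinates R X + t. Camera axes: x right, y down, z forward; pixel columns grow to the right and rows downward; lengths in m; the calibration is good to about 2 mm. A picture is of the moment at which its call begins. There is no depth.
- finish_job(): hands the job in, once; it reports no verdict.
The state is a dict: "time": time; "q": joint angles; "joint_vel": joint speeds; "effort": joint torques, N m; "ee_pos": TCP position; "tool_rot": TCP orientation; "force": force on the tool from outside, world axes, zero at the start; "ft_torque": the same for the moment, N m; "grip_width": opening from 0.0 (shut) to 1.0 (fully open).
Only numpy, scipy, OpenCV 4.12 (cv2) and the standard library are available. Lean on these libraries where they do the work, as an engineer would, in place of code of your own. Each camera call takes 0.05 s, during which the arm holds its last target.

## Working session

There is one attempt and no reset: what is moved stays moved. The work goes in short steps, Python scripts to look and compute and a tool call to move; the robot and the scene stay as the last step left them, time stands still between calls to the robot, and variables do not carry over. Pictures are saved under pics/ and viewed, and the job is handed in when it is done.

Besides the shell and the picture viewer there is one more tool, called after "Request:" as name(argument=value, ...), one argument or row to a line, values as JSON. drive_tool: Moves the arm, as the interface text tells. Its arguments: {"type":"object","properties":{"steps":{"type":"array","items":{"type":"array","items":{"type":"array","items":{"type":"number"}}}},"newtons":{"type":"number"}},"required":["steps"]}

```bash
mkdir -p pics; ls; python3 - <<'E'
from bench import manip, optics
import cv2
print(manip.hold_point_z)
s=manip.read_state()
for k in s: print(k,s[k])
for n in("scene","top"):
    c=optics.capture(n); cv2.imwrite(f"pics/{n}0.png",c["image"])
    print(n,c["intrinsics"],c["k1"],c["R"],c["t"])
E
```

```text
pics
0.0187
time 0.0
q [ 1.2508157   0.33390658  0.0398478   1.46627892 -0.01338301  1.34329143
 -0.0584899 ]
joint_vel [-1.12798411e-04 -9.68193077e-04 -8.92357070e-04  1.35409362e-03
 -8.31262367e-04  3.35017297e-05  8.40694391e-04]
effort [-3.39122143e-04 -6.58546400e+01  1.36537112e+00 -4.05555797e+01
  1.68677821e-02  1.28264108e-02 -3.48496587e-05]
ee_pos [ 0.14222599 -0.63378051  0.23041996]
tool_rot [[ 9.75722128e-01  2.19011666e-01 -4.68547683e-04]
 [ 2.19012136e-01 -9.75720905e-01  1.54945215e-03]
 [-1.17823671e-04 -1.61445238e-03 -9.99998690e-01]]
force [ 0.60232264  0.29576587 -0.39323705]
ft_torque [-0.05559247 -0.05420157 -0.03992377]
grip_width 0.9992444967406499
scene [[470.93740968   0.         252.57314644]
 [  0.         470.93740968 184.74772852]
 [  0.           0.           1.        ]] 0.007457896870251679 [[-0.87273868  0.48786939 -0.01762515]
 [ 0.28498044  0.47981731 -0.82979606]
 [-0.39637525 -0.72921794 -0.55778836]] [ 0.54794785 -0.08873282  1.57472967]
top [[389.52282365   0.         251.71189352]
 [  0.         389.52282365 189.02839157]
 [  0.           0.           1.        ]] -0.06058045555283004 [[-0.02554071 -0.99966916  0.00303923]
 [-0.98528156  0.02465886 -0.16915137]
 [ 0.16902046 -0.00731474 -0.9855854 ]] [-0.00782391  0.62219157  0.82973915]
```

View pics/scene0.png

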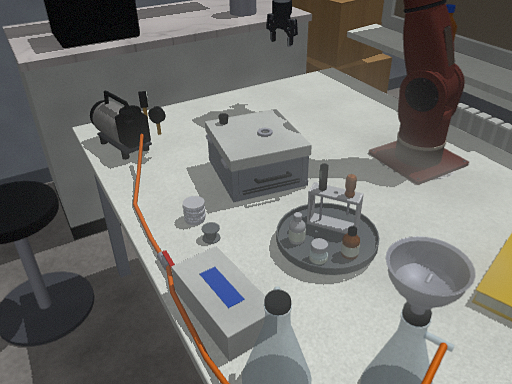

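View pics/top0.png

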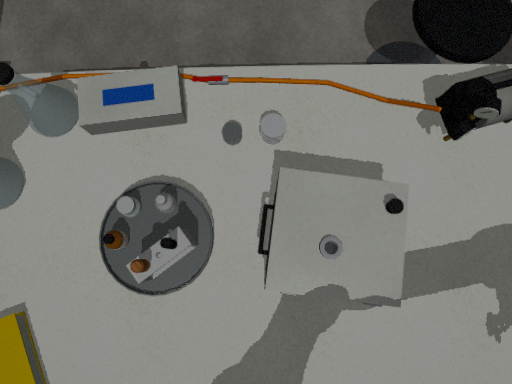

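The scene view shows the thermometer's black barrel at about (324,178), the screwdriver at (351,186) and the port at (265,132). In the top view the barrel is at about (168,243), the screwdriver at (140,266), the port at (330,247) and the bung at (395,206). Next I'll enlarge these areas.

```bash
cat > h.py <<'E'
import numpy as np, cv2
from bench import manip, optics
def ray(c,u,v):
    K=c["intrinsics"]; xd=np.array([(u-K[0,2])/K[0,0],(v-K[1,2])/K[1,1]])
    x=xd.copy()
    for _ in range(20): x=xd/(1+c["k1"]*(x@x))
    R=np.array(c["R"]);t=np.array(c["t"])
    d=R.T@np.array([x[0],x[1],1]); return -R.T@t, d/np.linalg.norm(d)
def plane(c,u,v,z):
    o,d=ray(c,u,v); return o+d*(z-o[2])/d[2]
def proj(c,X):
    p=np.array(c["R"])@X+c["t"]; x=p[:2]/p[2]; x=x*(1+c["k1"]*(x@x)); K=c["intrinsics"]
    return np.array([K[0,0]*x[0]+K[0,2],K[1,1]*x[1]+K[1,2]])
def tri(c1,p1,c2,p2):
    o1,d1=ray(c1,*p1);o2,d2=ray(c2,*p2)
    A=np.stack([d1,-d2],1); s=np.linalg.lstsq(A,o2-o1,rcond=None)[0]
    a=o1+d1*s[0];b=o2+d2*s[1]; return (a+b)/2,np.linalg.norm(a-b)
E
python3 - <<'E'
import cv2
t=cv2.imread("pics/top0.png");s=cv2.imread("pics/scene0.png")
a=cv2.resize(t[215:295,110:210],None,fx=7,fy=7,interpolation=cv2.INTER_NEAREST);cv2.imwrite("pics/c1.png",a)
a=cv2.resize(t[225:270,300:360],None,fx=10,fy=10,interpolation=cv2.INTER_NEAREST);cv2.imwrite("pics/c2.png",a)
a=cv2.resize(s[155:235,290:380],None,fx=7,fy=7,interpolation=cv2.INTER_NEAREST);cv2.imwrite("pics/c3.png",a)
a=cv2.resize(s[115:150,240:290],None,fx=14,fy=14,interpolation=cv2.INTER_NEAREST);cv2.imwrite("pics/c4.png",a)
E
```

```text
(no output)
```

View pics/c1.png

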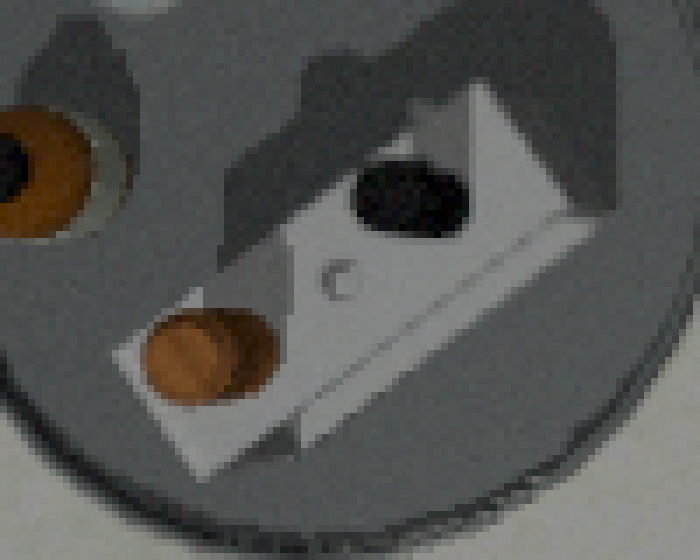

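View pics/c2.png

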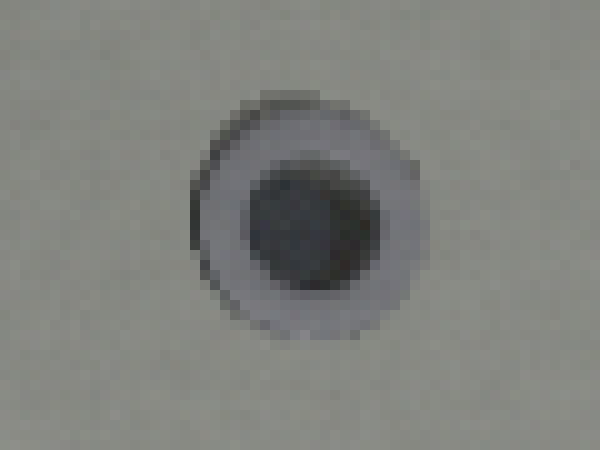

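View pics/c3.png

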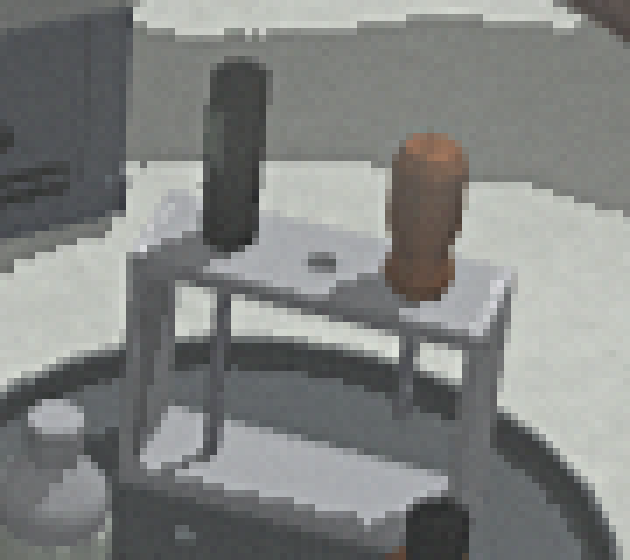

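View pics/c4.png

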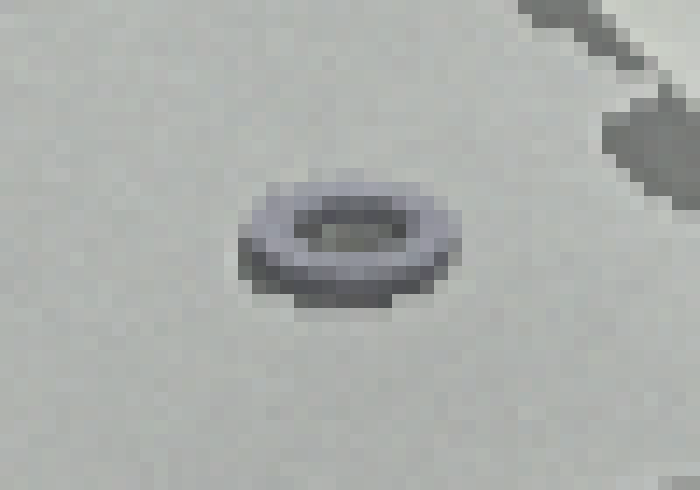

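```bash
cat > m.py <<'E'
from h import *
t=optics.capture("top");s=optics.capture("scene")
def blob(im,box,f):
    x0,y0,x1,y1=box; m=f(im[y0:y1,x0:x1].astype(int)).astype(np.uint8)
    n,l,st,ce=cv2.connectedComponentsWithStats(m,connectivity=4); i=1+np.argmax(st[1:,4]); return ce[i]+[x0,y0],st[i]+[x0,y0,0,0,0],(l==i)
E
python3 - <<'E'
from m import *
print("cams",ray(t,0,0)[0],ray(s,0,0)[0])
bt,st,_=blob(t["image"],(155,233,182,253),lambda a:a.max(2)<45); print(bt,st)
bs,ss,_=blob(s["image"],(312,160,332,194),lambda a:a.max(2)<75); print(bs,ss)
P,e=tri(t,bt,s,bs); print("thermo",P,e, plane(t,*bt,.17),plane(s,*bs,.17))
dt,a,_=blob(t["image"],(125,255,155,278),lambda a:a[:,:,2]-a[:,:,0]>30); print(dt,a)
ds,a,_=blob(s["image"],(340,170,362,202),lambda a:a[:,:,2]-a[:,:,0]>20); print(ds,a)
print("driver",tri(t,dt,s,ds),plane(t,*dt,.164),plane(s,*ds,.164))
for p in [(330.8,247.0)]: print("port top",plane(t,*p,.158))
print("port scene",plane(s,265.0,130.5,.158), tri(t,(330.8,247),s,(265,130.5)))
h=(110+342/7-.5,215+282/7-.5);h2=(290+322/7-.5,155+262/7-.5)
print("mid hole",plane(t,*h,.135),plane(s,*h2,.135))
# rack corners top img
for q in [(480,82),(570,210),(200,480),(112,352)]: print(plane(t,110+q[0]/7-.5,215+q[1]/7-.5,.135))
# platter ellipse
for q in [(99.5,238),(214,238),(156.5,181),(156.5,294)]: print(plane(t,*q,.042))
for q,z in [((395,206),.176),((128,205),.112),((165,200),.112),((113,239),.112),((272,127),.06),((232,132),.036)]:print(q,plane(t,*q,z))
for q in [(281,168),(408,184),(403,300),(268,291)]:print(q,plane(t,*q,.15))
E
```

```text
cams [ 0.47259115 -0.01709452  0.92304713] [1.12768627 0.92356969 0.8143934 ]
[168.21985816 243.        ] [161 238  16  11 141]
[323.28409091 177.27840909] [319 164   9  27 176]
thermo [0.50043067 0.14077812 0.16886948] 0.00032931085130762745 [0.50052191 0.14044359 0.17      ] [0.50138125 0.14222575 0.17      ]
[139.35751295 265.62176166] [131 259  19  14 193]
[350.76978417 185.18705036] [345 174  12  24 139]
driver (array([0.45854538, 0.19751406, 0.16344429]), np.float64(0.00018752321889365476)) [0.45863071 0.19729837 0.164     ] [0.4590248  0.19816933 0.164     ]
port top [ 0.4851685  -0.17414987  0.158     ]
port scene [ 0.48612146 -0.17110014  0.158     ] (array([ 0.48481815, -0.17422262,  0.15633992]), np.float64(0.000918410048251828))
mid hole [0.4787742  0.16746903 0.135     ] [0.48130215 0.17017211 0.135     ]
[0.53512868 0.12800121 0.135     ]
[0.49780428 0.10196547 0.135     ]
[0.42392727 0.20753765 0.135     ]
[0.46025944 0.23352328 0.135     ]
[0.51971563 0.32419063 0.042     ]
[0.51408623 0.06401572 0.042     ]
[0.64799594 0.19574391 0.042     ]
[0.39373877 0.19264487 0.042     ]
(395, 206) [ 0.56014541 -0.30110966  0.176     ]
(128, 205) [0.58404235 0.23858322 0.112     ]
(165, 200) [0.59279926 0.16016919 0.112     ]
(113, 239) [0.51333687 0.26841212 0.112     ]
(272, 127) [ 0.76511147 -0.07418809  0.06      ]
(232, 132) [0.76316278 0.01958241 0.036     ]
(281, 168) [ 0.64705539 -0.0834939   0.15      ]
(408, 184) [ 0.60759169 -0.34198377  0.15      ]
(403, 300) [ 0.37842607 -0.31197787  0.15      ]
(268, 291) [ 0.40421502 -0.04922961  0.15      ]
```

Request:
drive_tool(
  steps=[
    [[0,0,-30,0,0,0,85],[0,0,-30,0,0,0,85],[37,-26,-5,0,0,0,75],[37,-26,-5,0,0,0,70],[37,-26,-5,0,0,0,65],[37,-26,-5,0,0,0,60],[37,-26,-5,0,0,0,60],[37,-26,0,0,0,0,60],[37,-26,0,0,0,0,60],[37,-26,0,0,0,0,60],[37,-26,0,0,0,0,60],[37,-26,0,0,0,0,60]],
  ],
)

```text
time: 1.7
ee_pos: [0.4524, -0.2913, 0.3165]
tool_rot: [[0.977, 0.211, -0.003], [0.211, -0.977, 0.003], [-0.002, -0.003, -1.0]]
force: [0.8, 0.1, -0.6]
grip_width: 0.702
```

Request:
drive_tool(
  steps=[
    [[14,-41,0,0,0,0,60],[14,-41,0,0,0,0,60],[14,-41,0,0,0,0,60],[14,-41,0,0,0,0,60],[14,-41,0,0,0,0,60],[14,-41,0,0,0,0,60],[14,-41,0,0,0,0,60],[14,-41,0,0,0,0,60],[14,-41,0,0,0,0,60],[14,-41,0,0,0,0,60],[0,0,0,0,0,0.14,60],[0,0,0,0,0,0.14,60],[0,0,0,0,0,0.14,60],[0,0,0,0,0,0.14,60],[0,0,0,0,0,0,60]],
  ],
)

```text
time: 3.58
ee_pos: [0.5015, 0.1584, 0.3162]
tool_rot: [[0.938, -0.348, -0.004], [-0.348, -0.938, 0.004], [-0.005, -0.002, -1.0]]
force: [-0.6, 0.1, 0.7]
grip_width: 0.701
```

```bash
cat > g.py <<'E'
from h import *
import sys
st=manip.read_state(); R=np.array(st["tool_rot"]);p=np.array(st["ee_pos"])
def go(target,yaw=None):
    print("tcp",p.round(4),"tool shift mm",(R.T@(np.array(target)-p)*1000).round(1))
    zt=R[:,2]; v=np.cross(zt,[0,0,-1]); print("level rot (tool)",(R.T@v).round(4))
    a=np.arctan2(R[1,1],R[0,1]); print("ty angle",np.degrees(a).round(1))
    if yaw is not None: print("turn about tool z rad",round(-np.radians((yaw-np.degrees(a)+180)%360-180),3))
    print("t",st["time"],"grip",st["grip_width"],"F",np.round(st["force"],1),"q",np.round(st["q"],2))
E
python3 - <<'E'
from g import *
go([.5003,.1407,.32],-109.3)
for n in("scene","top"): cv2.imwrite(f"pics/{n}1.png",optics.capture(n)["image"])
E
```

```text
tcp [0.5015 0.1584 0.3162] tool shift mm [ 5.  17.  -3.8]
level rot (tool) [-0.0022  0.0049 -0.    ]
ty angle -110.3
turn about tool z rad -0.018
t 3.575 grip 0.7009562492834996 F [-0.6  0.1  0.7] q [ 0.26  0.1  -0.7   1.6   0.06  1.47 -2.36]
```

View pics/scene1.png

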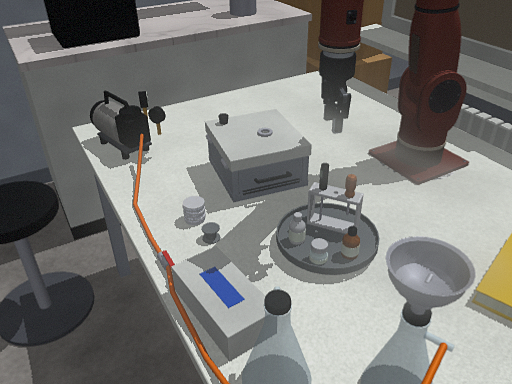

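The scene view shows the gripper over the rack at about (337,110), with the thermometer unmoved at (324,177). I'll centre over it and go down part-way.

Request:
drive_tool(
  steps=[
    [[5,17,0,0,0.005,-0.018,60],[0,0,20,0,0,0,60],[0,0,20,0,0,0,60],[0,0,20,0,0,0,60],[0,0,0,0,0,0,60]],
  ],
)

```text
time: 4.3
ee_pos: [0.5006, 0.1399, 0.255]
tool_rot: [[0.949, -0.315, 0.002], [-0.315, -0.949, 0.002], [0.001, -0.003, -1.0]]
force: [0.4, 0.2, 0.4]
grip_width: 0.706
```

```bash
python3 - <<'E'
from g import *
go([.5003,.1407,.155],-109.3)
for n in("scene","top"): 
  c=optics.capture(n);im=c["image"]; cv2.imwrite(f"pics/{n}2.png",im)
cv2.imwrite("pics/z2.png",cv2.resize(optics.capture("scene")["image"][90:240,270:400],None,fx=4,fy=4,interpolation=cv2.INTER_CUBIC))
E
```

```text
tcp [0.5006 0.1399 0.255 ] tool shift mm [ -0.6  -0.4 100. ]
level rot (tool) [-0.0025 -0.0013 -0.    ]
ty angle -108.3
turn about tool z rad 0.017
t 4.3 grip 0.705570852321783 F [0.4 0.2 0.4] q [ 0.29  0.1  -0.69  1.72  0.07  1.34 -2.3 ]
```

View pics/z2.png

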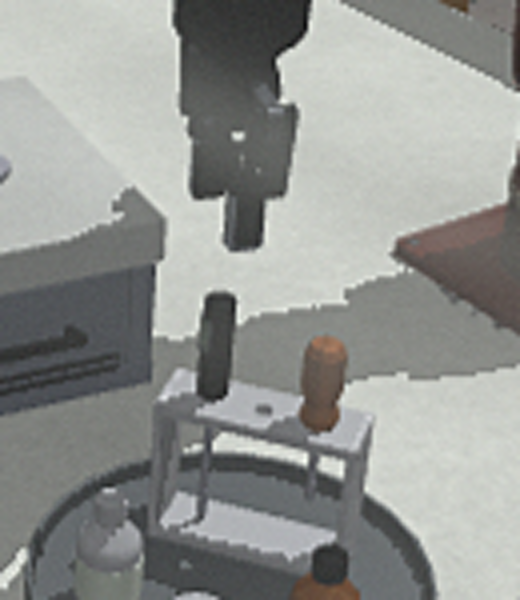

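View pics/top2.png

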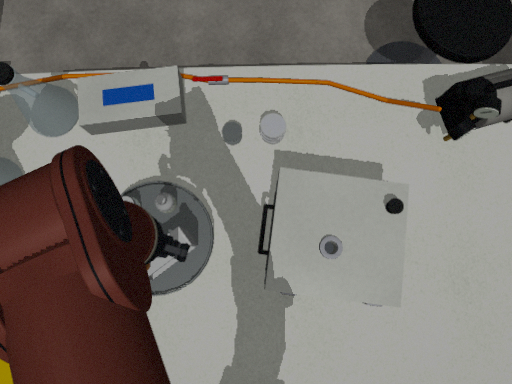

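The crop shows the fingers directly above the barrel at about (245,245) in crop pixels, with the thermometer still upright. Before going down I'll check the expected finger pixel against the picture.

```bash
python3 - <<'E'
from g import *
c=optics.capture("scene")
for o in(-35,0,35):
  for z in(0,-.013): print(o,z,(proj(c,p+R@[0,o/1000,z])-[270,90])*4)
print([(proj(c,np.array([.5003,.1407,z]))-[270,90])*4 for z in(.135,.205)])
E
```

```text
-35 0 [239.3872653  254.59948205]
-35 -0.013 [241.10597997 235.13914667]
0 0 [220.60928894 226.14667857]
0 -0.013 [222.16410689 207.00045687]
35 0 [202.76240449 199.10200389]
35 -0.013 [204.16723412 180.2628803 ]
[array([209.44682617, 393.65868197]), array([216.8487093 , 299.76606293])]
```

Both the finger and the barrel sit about 1 px off their predictions in the same direction, so they are aligned with each other. Going down.

Request:
drive_tool(
  steps=[
    [[0,0,20,-0.0025,0,0.015,60],[0,0,20,0,0,0,60],[0,0,20,0,0,0,60],[0,0,20,0,0,0,60],[0,0,12,0,0,0,60],[0,0,0,0,0,0,60]],
  ],
)

```text
time: 5.25
ee_pos: [0.5023, 0.1408, 0.1601]
tool_rot: [[0.943, -0.332, 0.006], [-0.332, -0.943, 0.0], [0.006, -0.002, -1.0]]
force: [-0.3, -0.2, 0.1]
grip_width: 0.702
```

```bash
python3 - <<'E'
from g import *
go([.5003,.1407,.155],-109.3)
cv2.imwrite("pics/z3.png",cv2.resize(optics.capture("scene")["image"][90:240,270:400],None,fx=4,fy=4,interpolation=cv2.INTER_CUBIC))
E
```

```text
tcp [0.5023 0.1408 0.1601] tool shift mm [-1.9  0.8  5.1]
level rot (tool) [-0.0021 -0.0055  0.    ]
ty angle -109.4
turn about tool z rad -0.001
t 5.25 grip 0.7020327982132687 F [-0.3 -0.2  0.1] q [ 0.27  0.18 -0.68  1.84  0.13  1.16 -2.37]
```

View pics/z3.png

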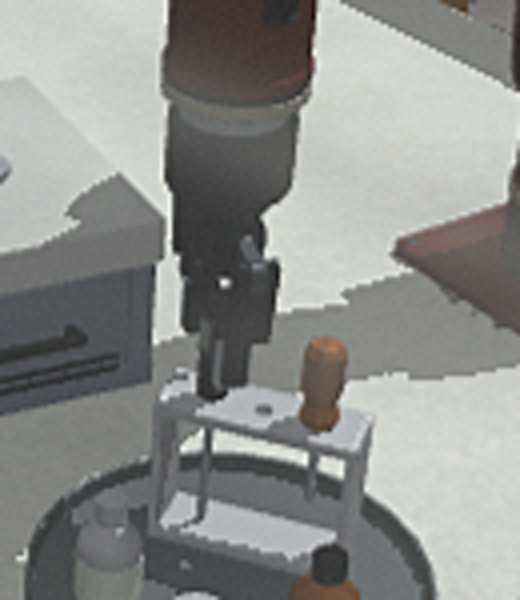

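The picture shows the fingers straddling the barrel at about (225,380) in the crop, with the rack and screwdriver unmoved. I'll make a small correction and then close.

Request:
drive_tool(
  steps=[
    [[-2,0.8,4,-0.002,-0.0055,0,60],[0,0,0,0,0,0,40],[0,0,0,0,0,0,30],[0,0,0,0,0,0,26]],
  ],
  newtons=40,
)

```text
time: 5.8
ee_pos: [0.5015, 0.1412, 0.1583]
tool_rot: [[0.943, -0.332, 0.004], [-0.332, -0.943, 0.001], [0.003, -0.002, -1.0]]
force: [0.6, -0.3, 0.6]
grip_width: 0.303
```

```bash
python3 - <<'E'
from g import *
go([.5003,.1407,.155],-109.3)
E
```

```text
tcp [0.5015 0.1412 0.1583] tool shift mm [-1.   0.9  3.3]
level rot (tool) [-0.0018 -0.0032  0.    ]
ty angle -109.4
turn about tool z rad -0.001
t 5.8 grip 0.3026435272179314 F [ 0.6 -0.3  0.6] q [ 0.26  0.18 -0.68  1.84  0.13  1.15 -2.37]
```

Request:
drive_tool(
  steps=[
    [[-1.5,1.2,3,-0.003,-0.005,0,26],[0,0,0,0,0,0,20],[0,0,0,0,0,0,15],[0,0,0,0,0,0,10],[0,0,0,0,0,0,10],[0,0,0,0,0,0,10]],
  ],
  newtons=40,
)

```text
time: 6.55
ee_pos: [0.4997, 0.1405, 0.1553]
tool_rot: [[0.943, -0.332, -0.002], [-0.332, -0.943, -0.001], [-0.002, 0.001, -1.0]]
force: [-0.1, -0.4, -0.5]
grip_width: 0.225
```

```bash
python3 - <<'E'
from g import *
go([.5003,.1407,.155],-109.3)
cv2.imwrite("pics/z4.png",cv2.resize(optics.capture("scene")["image"][90:240,270:400],None,fx=4,fy=4,interpolation=cv2.INTER_CUBIC))
E
```

```text
tcp [0.4997 0.1405 0.1553] tool shift mm [ 0.5 -0.4  0.3]
level rot (tool) [0.0013 0.0019 0.    ]
ty angle -109.4
turn about tool z rad -0.001
t 6.55 grip 0.22538497507785082 F [-0.1 -0.4 -0.5] q [ 0.26  0.19 -0.68  1.85  0.13  1.15 -2.37]
```

View pics/z4.png

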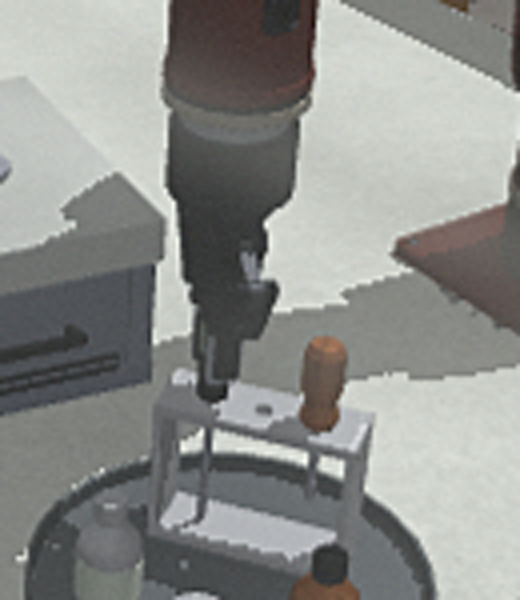

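The opening is 19.2 mm, so the barrel is held. I'll lift gently at first because the stem is still in the hole.

Request:
drive_tool(
  steps=[
    [[0,0,-8,0.001,0.002,0,10],[0,0,-10,0,0,0,10],[0,0,-10,0,0,0,10]],
  ],
  newtons=40,
)

```text
time: 6.98
ee_pos: [0.4993, 0.1405, 0.1846]
tool_rot: [[0.943, -0.332, -0.001], [-0.332, -0.943, -0.0], [-0.001, 0.001, -1.0]]
force: [0.2, -0.5, -1.0]
grip_width: 0.223
```

```bash
python3 - <<'E'
from g import *
go([.4999,.1405,.33],-109.3)
E
```

```text
tcp [0.4993 0.1405 0.1846] tool shift mm [ 5.000e-01 -1.000e-01 -1.454e+02]
level rot (tool) [ 0.0007  0.0008 -0.    ]
ty angle -109.4
turn about tool z rad -0.001
t 6.975 grip 0.222529357123773 F [ 0.2 -0.5 -1. ] q [ 0.27  0.16 -0.69  1.81  0.11  1.21 -2.35]
```

Request:
drive_tool(
  steps=[
    [[0.5,0,-14,0.0005,0.0005,0,10],[0,0,-14,0,0,0,10],[0,0,-14,0,0,0,10],[0,0,-14,0,0,0,10]],
  ],
)

```text
time: 7.48
ee_pos: [0.5, 0.1404, 0.2453]
tool_rot: [[0.943, -0.332, 0.001], [-0.332, -0.943, 0.0], [0.001, -0.0, -1.0]]
force: [-0.1, 0.4, -1.0]
grip_width: 0.223
```

```bash
python3 - <<'E'
from g import *
go([.4999,.1405,.34],-109.3)
cv2.imwrite("pics/z5.png",cv2.resize(optics.capture("scene")["image"][90:240,270:400],None,fx=4,fy=4,interpolation=cv2.INTER_CUBIC))
E
```

```text
tcp [0.5    0.1404 0.2453] tool shift mm [ -0.1  -0.1 -94.7]
level rot (tool) [-0.0004 -0.001   0.    ]
ty angle -109.4
turn about tool z rad -0.001
t 7.475 grip 0.22263603029971915 F [-0.1  0.4 -1. ] q [ 0.29  0.11 -0.69  1.73  0.07  1.33 -2.32]
```

View pics/z5.png

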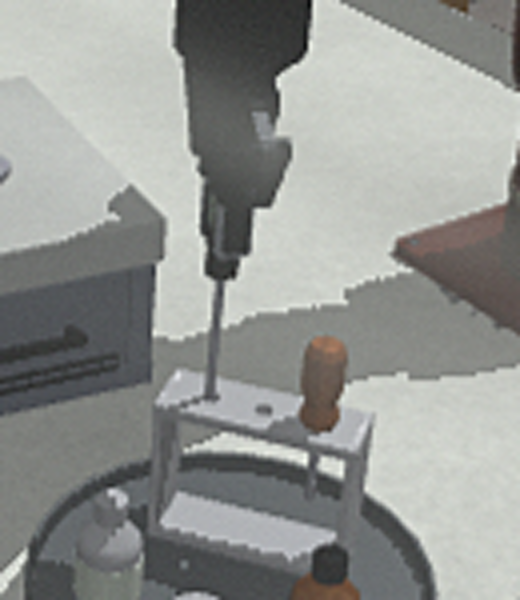

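The stem is rising upright out of its hole at about (212,397) in the crop, and the rack has not turned. Continuing up.

Request:
drive_tool(
  steps=[
    [[0,0,-16,0,-0.001,0,10],[0,0,-20,0,0,0,10],[0,0,-20,0,0,0,10],[0,0,-20,0,0,0,10],[0,0,-20,0,0,0,10],[0,0,0,0,0,0,10]],
  ],
)

```text
time: 8.28
ee_pos: [0.5003, 0.1408, 0.3499]
tool_rot: [[0.944, -0.331, 0.003], [-0.331, -0.944, 0.001], [0.002, -0.002, -1.0]]
force: [-0.1, 0.5, -1.6]
grip_width: 0.223
```

```bash
python3 - <<'E'
from g import *
go([.4852,-.1742,.345],-109.3)
cv2.imwrite("pics/s6.png",optics.capture("scene")["image"])
E
```

```text
tcp [0.5003 0.1408 0.3499] tool shift mm [ 90.1 302.2   4.5]
level rot (tool) [-0.0021 -0.0024  0.    ]
ty angle -109.3
turn about tool z rad -0.001
t 8.275 grip 0.22337166816751003 F [-0.1  0.5 -1.6] q [ 0.29  0.07 -0.68  1.55  0.04  1.53 -2.3 ]
```

View pics/s6.png

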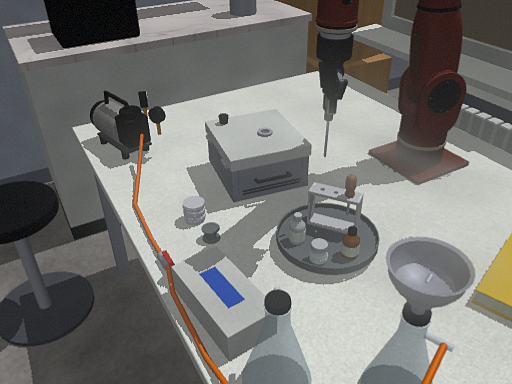

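The thermometer is clear of the rack, with its tip at about (325,156), and everything on the caddy is standing. Next I'll travel toward the port.

Request:
drive_tool(
  steps=[
    [[7.5,25,0,-0.002,-0.002,0,10],[7.5,25,0,0,0,0,10],[7.5,25,0,0,0,0,10],[7.5,25,0,0,0,0,10],[7.5,25,0,0,0,0,10],[7.5,25,0,0,0,0,10],[7.5,25,0,0,0,0,10],[7.5,25,0,0,0,0,10],[7.5,25,0,0,0,0,10],[7.5,25,0,0,0,0,10],[7.5,25,0,0,0,0,10],[7.5,25,0,0,0,0,10],[0,0,0,0,0,0,10]],
  ],
)

```text
time: 9.95
ee_pos: [0.4792, -0.1822, 0.3342]
tool_rot: [[0.944, -0.33, -0.022], [-0.33, -0.944, 0.004], [-0.022, 0.004, -1.0]]
force: [-0.0, 0.1, 0.4]
grip_width: 0.229
```

```bash
python3 - <<'E'
from g import *
go([.4852,-.1742,.30],-109.3)
E
```

```text
tcp [ 0.4792 -0.1822  0.3342] tool shift mm [ 3.8 -9.6 34.1]
level rot (tool) [0.0038 0.0221 0.    ]
ty angle -109.3
turn about tool z rad 0.001
t 9.95 grip 0.22938199755562247 F [-0.   0.1  0.4] q [ 0.63  0.05 -0.37  1.59  0.02  1.52 -1.65]
```

Request:
drive_tool(
  steps=[
    [[4,-9.6,8,0.004,0.022,0,10],[0,0,0,0,0,0,10],[0,0,0,0,0,0,10]],
  ],
)

```text
time: 10.32
ee_pos: [0.4855, -0.1725, 0.3244]
tool_rot: [[0.945, -0.328, -0.003], [-0.328, -0.945, 0.002], [-0.003, -0.001, -1.0]]
force: [0.0, -0.2, -0.8]
grip_width: 0.222
```

```bash
python3 - <<'E'
from g import *
go([.4852,-.1742,.30],-109.3)
for n,(x,y) in(("scene",(215,60)),("top",(270,190))):
  c=optics.capture(n); cv2.imwrite(f"pics/{n}7.png",cv2.resize(c["image"][y:y+100,x:x+110],None,fx=6,fy=6,interpolation=cv2.INTER_CUBIC))
  print(n,"tip",proj(c,p+R@[0,0,.120]),"port",proj(c,np.array([.4852,-.1742,.158])))
E
```

```text
tcp [ 0.4855 -0.1725  0.3244] tool shift mm [ 0.4  1.7 24.4]
level rot (tool) [-0.0009  0.0031  0.    ]
ty angle -109.2
turn about tool z rad 0.002
t 10.325 grip 0.22220697156385918 F [ 0.  -0.2 -0.8] q [ 0.63  0.05 -0.38  1.62  0.02  1.48 -1.66]
scene tip [265.03477519 116.25749567] port [264.74240412 130.0202376 ]
top tip [334.91565507 246.4653687 ] port [330.82460655 246.98298464]
```

View pics/scene7.png

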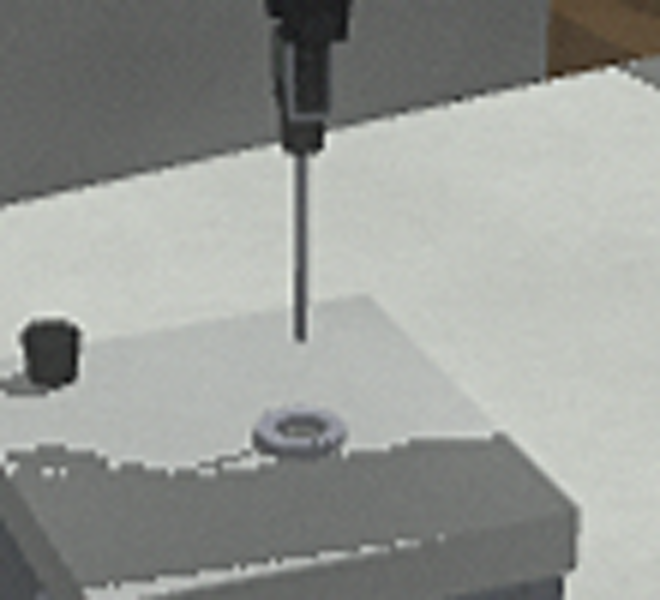

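View pics/top7.png

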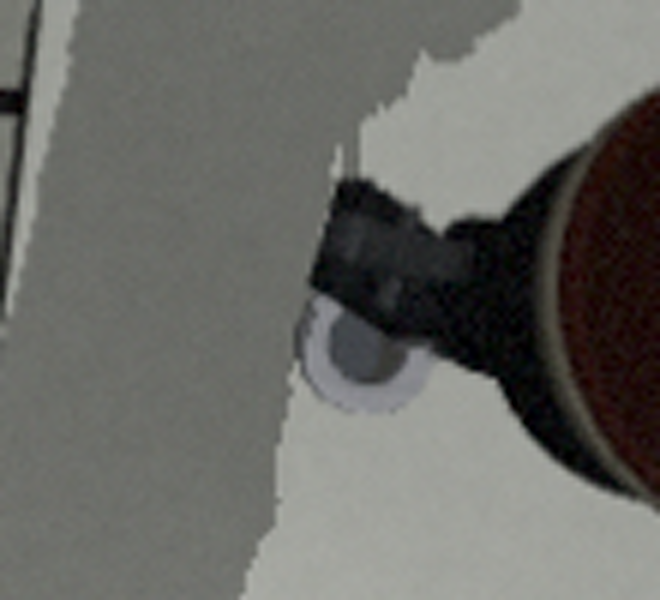

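The scene crop shows the stem hanging upright with its tip at about (264.8,116.5) in full-image pixels, above the bore at (264.6,130.8). In the top view the hand covers part of the collar. I'll refine the port position from the collar contour and the stem from its columns.

```bash
python3 - <<'E'
from g import *
s=optics.capture("scene");im=s["image"].astype(float)
# stem columns by dark weighted centroid per row
g=im.mean(2)
for r in range(88,117,4):
    row=g[r,255:275]; w=np.clip(np.median(row)-row-8,0,None); 
    if w.sum()>0: print(r,(w*np.arange(255,275)).sum()/w.sum())
print("pred stem",[proj(s,p+R@[0,0,d]).round(2) for d in(.03,.07,.1,.12)])
for r in range(112,121): print(r,g[r,260:270].astype(int))
# port collar mask: bluish lighter in both
t0=dict(optics.capture("top")); t0["image"]=cv2.imread("pics/top0.png")
s0=dict(s); s0["image"]=cv2.imread("pics/scene0.png")
for c,(x0,y0,x1,y1),z,d in((t0,(312,230,350,264),.158,1),(s0,(250,120,280,140),.158,1)):
    a=c["image"][y0:y1,x0:x1].astype(int); b=a[:,:,0]-a[:,:,2]
    m=((b>8)&(a.mean(2)>100)).astype(np.uint8)
    cs,_=cv2.findContours(m,cv2.RETR_EXTERNAL,cv2.CHAIN_APPROX_NONE); k=max(cs,key=cv2.contourArea)
    e=cv2.fitEllipse(cv2.convexHull(k)); ctr=np.array(e[0])+[x0,y0]
    print(e,ctr,plane(c,*ctr,z)); print("\n".join("".join(".#"[v] for v in r) for r in m))
    dk=(a.mean(2)<(85 if c is t0 else 115)).astype(np.uint8); print("\n".join("".join(".#"[v] for v in r) for r in dk))
E
```

```text
88 264.76439790575915
92 264.67660343270103
96 264.72868927589366
100 264.6356404136834
104 264.65184626978146
108 264.5422535211268
112 264.53441682600385
116 264.62106537530263
pred stem [array([264.78,  87.47]), array([264.86, 100.51]), array([264.92, 110.02]), array([264.96, 116.23])]
112 [178 180 179 192  89  77 187 183 179 176]
113 [178 176 181 191  88  76 187 181 179 179]
114 [181 179 180 192  87  76 186 186 181 179]
115 [180 181 183 191  84  73 188 185 182 179]
116 [179 178 183 190 120  87 186 183 180 180]
117 [180 179 181 182 172 167 183 181 180 181]
118 [181 183 179 182 183 183 182 183 180 179]
119 [180 179 179 181 181 181 178 179 179 180]
120 [179 181 180 182 179 182 181 181 179 182]Traceback (most recent call last):
  File "<stdin>", line 17, in <module>
cv2.error: OpenCV(4.12.0) /io/opencv/modules/imgproc/src/shapedescr.cpp:361: error: (-201:Incorrect size of input array) There should be at least 5 points to fit the ellipse in function 'fitEllipseNoDirect'
```

```bash
python3 - <<'E'
from g import *
t=optics.capture("top");s=optics.capture("scene")
for f,c,(x0,y0,x1,y1) in(("top",t,(314,230,348,262)),("scene",s,(254,124,278,140))):
    a=cv2.imread(f"pics/{f}0.png")[y0:y1,x0:x1].astype(int); 
    b=a[:,:,0]-a[:,:,2]
    print(f);print("\n".join(" ".join("%3d"%v for v in r) for r in b))
E
```

```text
top
 -4  -3  -4  -3  -5  -4  -6  -4  -4  -4  -3  -4  -3  -2  -5  -3  -7  -3  -4  -3  -6  -4  -4  -5  -2  -5  -5  -5  -4  -3  -4  -3  -5  -4
 -4  -4  -1  -3  -3  -3  -3  -3  -4  -5  -5  -4  -5  -4  -6  -2  -6  -3  -5  -4  -2  -4  -3  -2  -4  -3  -3  -4  -4  -5  -4  -4  -4  -3
 -4  -3  -4  -5  -5  -3  -1  -4  -5  -5  -6  -5  -4  -4  -4  -4  -4  -6  -5  -3  -1  -8  -4  -4  -3  -3  -2  -4  -5  -3  -1  -4  -4  -3
 -3  -4  -2  -5  -3  -5  -4  -5  -5  -4  -3  -3  -3  -3  -2  -4  -4  -5  -4  -5  -5  -4  -4  -5  -5  -3  -4  -1  -4  -5  -4  -5  -4  -3
 -2  -1  -4  -3  -5  -3  -4  -6  -5  -4  -2  -3  -5  -4  -3  -2  -4  -3  -3  -3  -5  -4  -5  -4  -4  -5  -4  -4  -6  -4  -3  -4  -3  -3
 -4  -4  -3  -6  -7  -4  -3  -4  -3  -4  -5  -4  -5  -1  -2  -1  -3  -2   0  -5  -2  -4  -5  -5  -2  -5  -6  -4  -2  -6  -3  -3  -3  -3
 -4  -2  -4  -3  -5  -5  -3  -2  -3  -5  -4  -2  -3   2   6   4   5   3   7   3   3   0  -2  -5  -4  -3  -4  -3  -4  -4  -6  -4  -6  -2
 -4  -5  -4  -4  -3  -4  -4  -4  -5  -1   2   2   4   4   6   5   5   6   5   4   6   6   3  -1  -3  -5  -2  -4  -3  -5  -4  -5  -3  -5
 -4  -6 
[... 4097 characters left out ...]
  11   4   0   1   0   0   1
  3   0   2  -1   5   7   9  12  10  11   9  11  11   8  11  13  11   8  -1   1   0  -2  -2   0
  1   2  -1   2   2   4   7   7   9   7   9  10   9   7   7   6   6   4  -1  -3   2   0   0  -1
  0   1  -1   1  -1   2   2   6   5   5   6   5   6   5   5   4   1  -2  -1   0   2  -1   2   2
  2  -2   0   0   0  -1   1   0   2   1   2   0   2   4   0  -1   0  -1  -2   1   1  -1  -3  -2
 -1   0   0  -1  -2   0   2   0   2   0   1  -1  -2  -2  -1  -1  -1  -1  -2   0  -1  -2  -1   1
  0  -1  -1   0   0   1   1  -2   1   0   0   1  -2  -1   0   0  -1  -1   1  -1   0   1   0  -3
  0   2   0  -1  -2  -3  -2  -1   1   0   1   1  -1  -2  -2  -1   0   0   1  -1   2   0   1   1
```

Request:
drive_tool(
  steps=[
    [[0.2,1.2,13,-0.001,0.003,0,10],[0,0,13,0,0,0,10],[0,0,12,0,0,0,10],[0,0,0,0,0,0,10],[0,0,0,0,0,0,10]],
  ],
)

```text
time: 11.25
ee_pos: [0.4849, -0.1743, 0.2829]
tool_rot: [[0.944, -0.329, -0.001], [-0.329, -0.944, 0.0], [-0.001, 0.0, -1.0]]
force: [0.3, 0.8, -0.1]
grip_width: 0.225
```

```bash
python3 - <<'E'
from g import *
go([.4848,-.1735,.28],-109.3)
c=optics.capture("scene"); cv2.imwrite("pics/s8.png",cv2.resize(c["image"][90:145,235:295],None,fx=10,fy=10,interpolation=cv2.INTER_NEAREST))
print("tip",proj(c,p+R@[0,0,.1203]),"port",proj(c,np.array([.4848,-.1735,.158])))
g=c["image"].mean(2); print(g[123:137,255:276].astype(int))
for r in range(104,128,4):
    row=g[r,255:275]; w=np.clip(np.median(row)-row-8,0,None); print(r,(w*np.arange(255,275)).sum()/w.sum())
E
```

```text
tcp [ 0.4849 -0.1743  0.2829] tool shift mm [-0.3 -0.7  2.9]
level rot (tool) [0.     0.0007 0.    ]
ty angle -109.2
turn about tool z rad 0.001
t 11.25 grip 0.2249560791914196 F [ 0.3  0.8 -0.1] q [ 0.63  0.06 -0.38  1.69  0.02  1.4  -1.66]
tip [264.84109842 128.62018602] port [264.97432376 130.0802297 ]
[[178 181 179 181 179 180 182 180 193  88  74 190 185 182 179 184 181 179
  182 184 183]
 [181 180 183 179 180 181 176 184 193  85  72 192 185 181 182 182 180 181
  178 180 183]
 [178 182 179 185 179 181 178 182 192  88  74 193 187 181 181 178 179 181
  182 183 178]
 [181 179 181 182 180 180 183 183 194  87  72 188 184 183 179 181 180 179
  182 182 178]
 [179 179 180 181 183 185 183 172 190  86  76 186 181 185 184 181 182 180
  180 180 180]
 [180 181 181 182 159 172 160 158 170  94  92 169 164 159 163 175 184 179
  182 182 176]
 [179 181 181 168 150 156 151 140 115  88  94 108 113 138 158 154 169 183
  181 178 182]
 [179 182 171 156 153 152 109  97  87  90  88  86  84  90 117 150 152 166
  182 178 181]
 [180 184 153 156 160  98  86  86 121 110 109 109  98  77 120 151 152 157
  182 180 181]
 [183 188 102 106 121 145 151 108 115 106 109 107 122 124 157 162 100 131
  184 184 180]
 [182 190  98  71  99 146 164 138 155 103 100  99 106 109 116 109  66 148
  183 180 181]
 [188 196 111  86  85  98 106 100 111  95  96  97  98  91  87  79 121 185
  191 188 191]
 [119 126 175 106  92  82  85  82  89  92  92  90  90  86  90  88 118 136
  131 131 132]
 [174 174 195 182 184 114  98 102 102  98  95  94  96 112 108 111 113 110
  109 108 109]]
104 264.64942084942084
108 264.52773375594296
112 264.52385321100917
116 264.5442804428044
120 264.52844036697246
124 264.53274336283187
```

View pics/s8.png

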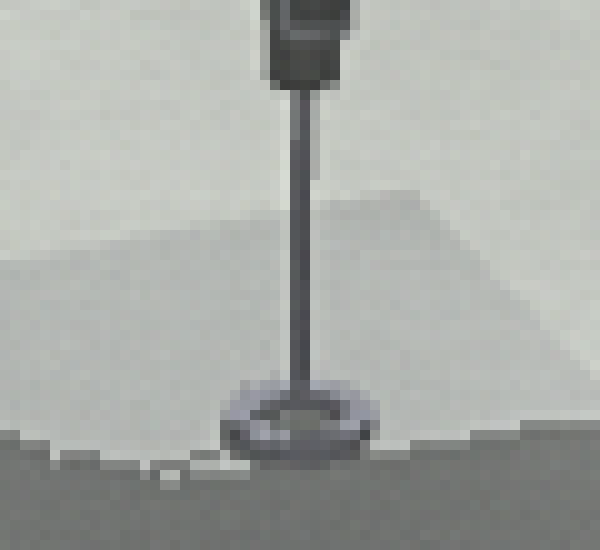

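The scene picture shows the stem at column 264.5 and the bore's centre near 264.8, with the tip entering just over the mouth at row 129. I'll shift about 1 mm and go down in stages.

Request:
drive_tool(
  steps=[
    [[-0.4,-1,0,0,0.0007,0,10],[0,0,0,0,0,0,10],[0,0,10,0,0,0,10],[0,0,10,0,0,0,10],[0,0,10,0,0,0,10]],
  ],
)

```text
time: 11.92
ee_pos: [0.4855, -0.1732, 0.2522]
tool_rot: [[0.944, -0.329, 0.002], [-0.329, -0.944, -0.001], [0.002, 0.0, -1.0]]
force: [0.2, -0.0, -0.5]
grip_width: 0.223
```

```bash
python3 - <<'E'
from g import *
go([.4849,-.1733,.2163],-109.3)
E
```

```text
tcp [ 0.4855 -0.1732  0.2522] tool shift mm [-0.6  0.3 35.9]
level rot (tool) [ 0.0001 -0.0023  0.    ]
ty angle -109.2
turn about tool z rad 0.001
t 11.925 grip 0.22326346826168136 F [ 0.2 -0.  -0.5] q [ 0.63  0.07 -0.39  1.74  0.03  1.33 -1.67]
```

Request:
drive_tool(
  steps=[
    [[-0.6,0.3,9,0,-0.002,0,10],[0,0,9,0,0,0,10],[0,0,9,0,0,0,10],[0,0,8,0,0,0,10],[0,0,0,0,0,0,10],[0,0,0,0,0,0,10]],
  ],
)

```text
time: 12.68
ee_pos: [0.4842, -0.1732, 0.2134]
tool_rot: [[0.944, -0.329, -0.002], [-0.329, -0.944, 0.001], [-0.002, -0.0, -1.0]]
force: [-0.4, 1.1, -0.3]
grip_width: 0.217
```

```bash
python3 - <<'E'
from g import *
go([.4849,-.1733,.2163],-109.3)
c=optics.capture("scene"); cv2.imwrite("pics/s9f.png",c["image"]); cv2.imwrite("pics/s9.png",cv2.resize(c["image"][90:145,235:295],None,fx=10,fy=10,interpolation=cv2.INTER_NEAREST))
g=c["image"].mean(2)
print(g[126:136,255:276].astype(int))
print(g[108:122,258:272].astype(int))
cv2.imwrite("pics/t9.png",optics.capture("top")["image"])
print([proj(c,p+R@[0,0,d]).round(2) for d in(.0203,.058)])
E
```

```text
tcp [ 0.4842 -0.1732  0.2134] tool shift mm [ 0.7 -0.1 -2.9]
level rot (tool) [-0.0001  0.0019 -0.    ]
ty angle -109.2
turn about tool z rad 0.001
t 12.675 grip 0.21690790370723456 F [-0.4  1.1 -0.3] q [ 0.62  0.09 -0.39  1.8   0.04  1.26 -1.68]
[[180 183 181 182 182 179 183 182 189 134  78 122 188 184 182 183 179 182
  181 181 182]
 [181 180 181 182 181 185 186 169 189 124  83 133 186 188 184 184 182 180
  179 180 182]
 [182 179 180 185 162 173 160 160 169 118  86 125 165 158 163 177 186 180
  180 181 181]
 [178 184 182 175 157 159 150 144 115  91  87  96 114 138 159 156 169 183
  182 181 183]
 [180 186 180 115 105 142 113  96  89  81  93  90  86  89 119 151 155 172
  182 181 180]
 [189 194 150  93  97 100  92  89 126  95  92 102 101  80 128 158 105 142
  183 181 182]
 [130 135 103  95 101  93 112  99 105  93  90 100 101 100 106 119  83 120
  186 186 188]
 [110 112 101  85  97 102 108  98 100  98 100  99 100 102 100  91  73 147
  192 193 132]
 [117 119 114  93  82  92  90  96  98 100 101  96 100  95  89  82  90 124
  134 135 109]
 [113 118 116 115 105  85  83  90  90  91  96  88  8
[... 215 characters left out ...]
 [200 195 200 106  52  92  86  62  69  63  65  60 133 179]
 [181 182 188 185  62  93  79  64  61  66  61  61 134 186]
 [181 176 182 198  57  92  75  57  61  63  59  62 135 184]
 [183 179 186 198  69  94  70  56  59  57  65  59 132 185]
 [180 180 186 197  79  71  96  93  96  96  89  80 154 186]
 [180 183 181 197  76  49  74  78  73  70  57 179 186 185]
 [179 182 184 197  78  44  54  58  58  50  38 198 189 184]
 [180 182 188 197  77  47  54  56  56  53  37 194 185 181]
 [182 183 184 194  96  47  49  56  50  51  32 193 187 184]
 [178 180 182 191 183  67  38  44  45  33  77 188 187 183]
 [180 179 183 184 189 179 156  88  97 181 181 187 185 183]]
[array([265.18, 119.52]), array([265.23, 130.85])]
```

View pics/s9.png

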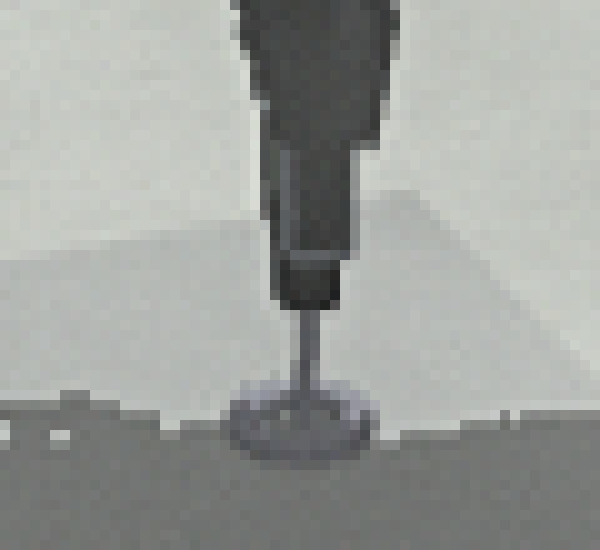

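View pics/s9f.png

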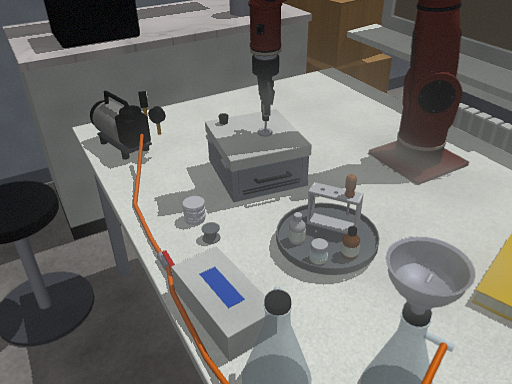

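View pics/t9.png

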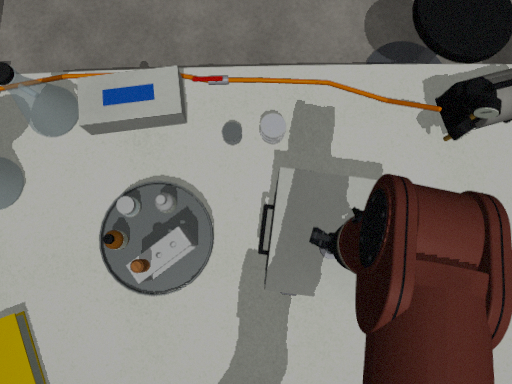

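The stem is in the port at column 265.0, with the bore's centre near 264.8. The other things are all standing, and the thermometer hole in the rack is empty. The tip is about 3 mm too deep, so I'll make a last small correction and let it settle.

Request:
drive_tool(
  steps=[
    [[0.5,0,-2.8,0,0.002,0,10],[0,0,0,0,0,0,10],[0,0,0,0,0,0,10],[0,0,0,0,0,0,10]],
  ],
)

```text
time: 13.28
ee_pos: [0.4851, -0.1735, 0.2172]
tool_rot: [[0.944, -0.329, 0.002], [-0.329, -0.944, -0.001], [0.002, 0.0, -1.0]]
force: [-0.8, -0.6, -0.7]
grip_width: 0.22
```

```bash
python3 - <<'E'
from g import *
go([.4849,-.1733,.2163],-109.3); print(np.abs(st["joint_vel"]).max())
c=optics.capture("scene"); g=c["image"].mean(2)
print(g[122:133,258:272].astype(int))
cv2.imwrite("pics/s10.png",cv2.resize(c["image"][90:145,235:295],None,fx=10,fy=10,interpolation=cv2.INTER_NEAREST))
print([proj(c,p+R@[0,0,d]).round(2) for d in(.0203,.058)])
E
```

```text
tcp [ 0.4851 -0.1735  0.2172] tool shift mm [-0.3 -0.1  0.9]
level rot (tool) [ 0.0001 -0.0017  0.    ]
ty angle -109.2
turn about tool z rad 0.001
t 13.275 grip 0.22047545302217414 F [-0.8 -0.6 -0.7] q [ 0.62  0.09 -0.39  1.79  0.04  1.26 -1.68]
0.002661369365996922
[[180 181 183 181 181 196 105  83 157 189 184 182 182 183]
 [180 180 180 178 181 192 106  79 161 186 184 185 183 180]
 [181 181 181 183 183 193 106  77 164 188 183 183 186 180]
 [187 182 182 180 183 189 109  78 164 187 182 181 181 180]
 [181 180 181 182 184 191 107  79 160 185 183 182 183 179]
 [181 183 184 184 172 189 108  82 153 182 185 184 183 182]
 [181 163 172 160 159 171 105  86 145 162 160 166 177 184]
 [175 153 158 152 140 114  84  87 102 116 137 155 154 175]
 [111 158 157 110  98  86  84  90  86  85  90 122 152 154]
 [ 92 112 104  92  89 126  95  92 104 100  80 128 159 108]
 [ 93  99  91 112 114 108  88  89 103 100 101 110 117  85]]
[array([264.83, 118.39]), array([264.85, 129.75])]
```

View pics/s10.png

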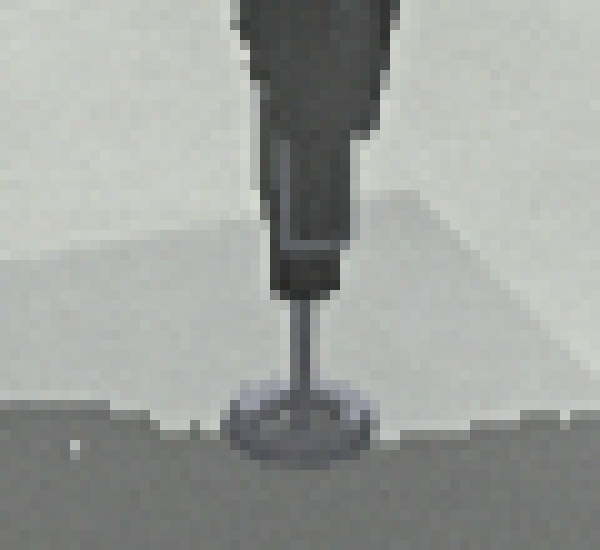

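The stem is centred across the view at column 264.7, against 264.8 for the bore. The arm is still, and the tip is about 19 mm below the lid's underside.

```bash
python3 -c "
from bench import finish_job
print(finish_job())"
```

```text
the job is handed in; nothing more can be done
None
```

The thermometer is now held upright in the incubator's port, with its tip about 19 mm below the underside of the lid. I gripped the barrel in line with the caddy's turning axis so the platter would not spin. I lifted it straight out, carried it over the lid, lowered it in stages and handed in at about 13.3 s.

**Last checks:**
- **Centring:** in the scene camera the stem is at column 264.7 and the bore at about 264.8. In depth along that camera's view, the two cameras disagreed by about 2–3 mm on the port's position. I set it between the two, against 10 mm of clearance.
- **Tip depth:** this comes from the measured tool height and where the barrel was gripped. The camera could not see the tip inside the chamber.
- **Uprightness and touch:** the tool was within 0.002 rad of vertical. The wrist force was about 1 N, and I saw no sign of contact with the port or lid.
- **Other things:** the screwdriver, bottles, jar, dishes and spool were standing in place, and the platter had not visibly turned. I last saw the bung standing in the scene picture taken just before the final correction of about 3 mm.

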